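# Step the press turret to the yellow die

## Robot

A 6-joint arm with a two-finger parallel gripper is mounted at the origin on the work surface. World frame = base frame: x ahead of the robot, y to its left, z up, the work surface at z = 0. Lengths are in m, angles in rad, forces in N, time in s.
With the tool pointing down it reaches from about 0.35 to 0.975 m from the base axis. Payload 4.9 kg.
Tool frame: the origin (TCP) lies midway between the tips of the shut fingers; the grasp point (between the pads) lies ctrl.grip_depth behind it (ctrl.grip_depth is the distance from the TCP to the grasp point, in m); z points along the fingers, y is the line along which they close (so a half turn about z gives the same grasp; the last joint's range is limited). The gripper opens to 85 mm and grips with 20 to 120 N. Pads are 22 mm wide; open, the fingers measure 114 mm over their backs; the gripper's body (76 mm by 85 mm) begins 54 mm behind the grasp point. The pads swing forward as they close: fully open they stand 13 mm farther back than shut.
Start: joints at [1.181, 0.053, 1.613, -0, 1.476, -0.119], TCP at [0.167, 0.602, 0.231] pointing down, gripper open.
Joint ranges: [-3.01, 3.01], [-1.01, 2.22], [0.06, 2.58], [-1.02, 4.17], [0.09, 2.62], [-3.14, 3.14]. Speed limits (rad/s): [2.57, 2.57, 3.14, 3.14, 3.14, 3.14].

## Interface

Orientations are given as a rotation vector (axis times angle).
In Python, from station import ctrl, get_image, camera_model gives the robot as it stands. The module is installed in compiled form; this text tells all that it offers.
- The arm moves only by the shell command python3 -m crank 'ROWS' [FORCE]. ROWS is JSON, a list of rows, each a list of 7 numbers: the shift along the tool's x, y, z in mm, then the turn, a rotation vector about the tool's x, y, z in rad, then the opening, from -1 (shut) to 1 (fully open). A call has exactly 10 rows; each row shifts and turns the commanded pose from where the row before left it, along the tool's axes as they then stand; what a row does not reach is not made up. A row lasts 1/12 s, in which the tool goes at most 41.7 mm and 7.16 degrees, less where a joint would pass 70% of its speed; a pose out of reach is approached as far as the arm can. A call with a gripper value outside its range is refused whole. The fingers move at their own pace and stop on an object; FORCE is the grip in N (left out, the last holds). Time passes only in rows, so rows that do not move let the fingers close, or fill a call up. It gives the time, the measured TCP pose, the force, the opening and the grip force at its end, in the units of the state.
- ctrl.get_obs(): the state, without advancing time (a new reading comes with each control period).
- get_image(name): name is "scene" or "top" or "wrist"; returns the picture (420x560x3 uint8, red, green, blue); there is no depth.
- camera_model(name): a dict with "vertical_fov" (degrees; the focal length in pixels is half the picture's height over the tangent of half this angle, whatever the lens; pixels are square), "cx", "cy" (the principal point, pixels), "k1" (the pictures are not rectified: a ray, as slopes to the right and down, at radius r is drawn at 1 + k1 r^2 times it, then the intrinsics apply), "R" (3x3) and "t" (3): a world point X has camera coordinates R X + t; the wrist camera has in their place "hand_eye" (4x4, takes a point from camera to tool coordinates, whose origin is the TCP and whose axes are the flange's). Camera axes: x right, y down, z forward; pixel columns grow to the right and rows downward; lengths in m; the calibration is good to about 2 mm. A picture is of the moment at which its call begins: read the wrist's pose just before it. camera_model takes no time and is no camera call.
- ctrl.finish_job(): hands the job in; it is judged then, once.
The state is a dict: "t": time; "q": joint angles; "dq": joint speeds; "effort": joint torques, N m; "tool_pos": TCP position; "tool_rot": TCP orientation; "contact_force": force on the tool from outside, world axes, zero at the start; "wrist_torque": the same for the moment, N m; "opening": finger opening in m; "grip_force": force on a finger pad.
Only numpy, scipy, OpenCV 4.12 (cv2) and the standard library are available. Lean on these libraries where they do the work, as an engineer would, in place of code of your own. Each camera call takes 0.05 s, during which the arm holds its last target. There are 200 camera calls.

## Task

Set the green bench press up for the toy steering wheels: push the upright finger tabs of its die turret to step it round, either way, until the yellow station has clicked into place under the ram. Push on the tabs only, keeping off the dies and the press head, and do not fling the turret round; leave the toy parts lying on the bench where they are.

Things in the scene. Friction and masses are not known exactly. Their poses are not given: they have to be found in the camera images.
- press: Fixed green press frame; place and yaw vary. Origin: on the turret's vertical axis at the bench top; z up, +y from that axis to ram and column (the robot's left, within 0.3 rad). Base plate 30 mm high: x -100 to 100 mm, y -105 to 110 mm, then 100 mm wide on to y = 235 mm. Column 60 mm wide, y 158 to 225 mm.
- head: Press head fixed on the column, over the ram station; not to be touched. Origin and axes as press. Green arm x -32 to 32, y 18 to 225, z 162 to 217 mm; on it an upright air cylinder, 62 mm diameter, at y = 55 mm, up to z = 324 mm; below it the steel ram, 22 mm diameter, at y = 55 mm, its tip at z = 130 mm.
- turret (a joint): Turret angle, rad, growing anticlockwise from above, no end stops; 0 or whole turns = yellow under the ram. A sprung roller on a star wheel gives six clicks pi/3 apart and pulls the turret to the nearest: pushed over pi/6 past one, it snaps on to the next and stays. Takes about 2 N at a tab. Starts at any other station; may still be swinging into its click in the first second.
- tabs: Six upright finger tabs rigid with the turret, in their station's colour: blades 104 to 138 mm from its axis, 10 mm thick, z 62 to 112 mm, each on a 14 mm wide steel foot (z 56 to 62). Turret disc: 180 mm diameter, top z 64. Origin: on the axis at the bench top, turning with the turret; yellow along +y, then every 60 degrees anticlockwise red, blue, green, white, black.
- dies: The six steel press dies on the turret, one per station, rigid with it: round blocks of 38 mm diameter, 64 to 84 mm above the bench, 55 mm from the turret axis, in line with the tabs. Origin and axes as tabs. Not to be touched.
- yellow_die (a point): Centre of the top of the yellow station's die, on the turret, 55 mm from its axis, 84 mm above the bench.
- yellow_tab (a point): Middle of the top edge of the yellow tab, 121 mm from the turret axis, 112 mm above the bench.
- ram (a point): Point on the ram's axis at the height of the die tops (84 mm above the bench), fixed to the press: the yellow die's top centre must come here.
- chassis: Red plastic toy car chassis lying loose, 130 x 58 x 31 mm, long along x; origin under its middle. Leave it.
- wheel_a: Black rubber toy wheel lying flat and loose, 38 mm diameter, 16 mm high; origin under its middle. Leave it.
- wheel_b: A second wheel like the first. Leave it.
- steering_wheel: Yellow plastic toy steering wheel lying flat and loose, 50 mm diameter, 12 mm high; origin under its middle. Leave it.

How it is judged:
By the outcome, as a careful person would: the job done as asked, in the order asked, and still so for the second after the job is handed in, with the robot touching nothing.
It also fails if it takes over 54 s, if anything falls off the work surface, if the arm or the gripper's body presses on something with over 40 N, if the wrist force passes 120 N, or if a joint passes its speed limit or range.

## Working session

There is one attempt and no reset: what is moved stays moved. The work goes in short steps, Python scripts to look and compute and a shell command to move; the robot and the scene stay as the last step left them, time stands still between calls to the robot, and variables do not carry over. Pictures are saved under pics/ and viewed, at most 10 in all, crops included, and the job is handed in when it is done.

```bash
mkdir -p pics; cat > h.py <<'E'
import numpy as np, cv2
from station import ctrl,get_image,camera_model
from scipy.spatial.transform import Rotation as Ro
def K(m):
    f=210/np.tan(np.radians(m["vertical_fov"])/2); return np.array([[f,0,m["cx"]],[0,f,m["cy"]],[0,0,1.]]),np.array([m["k1"],0,0,0,0.])
def ray_z(name,uv,z):
    m=camera_model(name);k,d=K(m);R=np.array(m["R"]);t=np.array(m["t"])
    p=cv2.undistortPoints(np.array([[uv]],float),k,d)[0,0]
    v=R.T@np.array([p[0],p[1],1]);c=-R.T@t
    return c+v*(z-c[2])/v[2]
def proj(name,X):
    m=camera_model(name);k,d=K(m);R=np.array(m["R"]);t=np.array(m["t"],float)
    return cv2.projectPoints(np.array(X,float).reshape(-1,1,3),cv2.Rodrigues(R)[0],t,k,d)[0][:,0]
E
python3 - <<'E'
from h import *
o=ctrl.get_obs();print(o["t"],o["tool_pos"],o["tool_rot"],o["opening"],ctrl.grip_depth)
a=get_image("top");b=get_image("scene")
for n,i in(("top",a),("scene",b)):cv2.imwrite(f"pics/{n}0.png",cv2.resize(i[:,:,::-1],(800,600),interpolation=cv2.INTER_CUBIC))
E
```

```text
0.0 [0.16696164 0.60163248 0.23005301] [-0.42404957 -3.11235233  0.00314078] 0.08540196914099177 0.0187
```

View pics/top0.png

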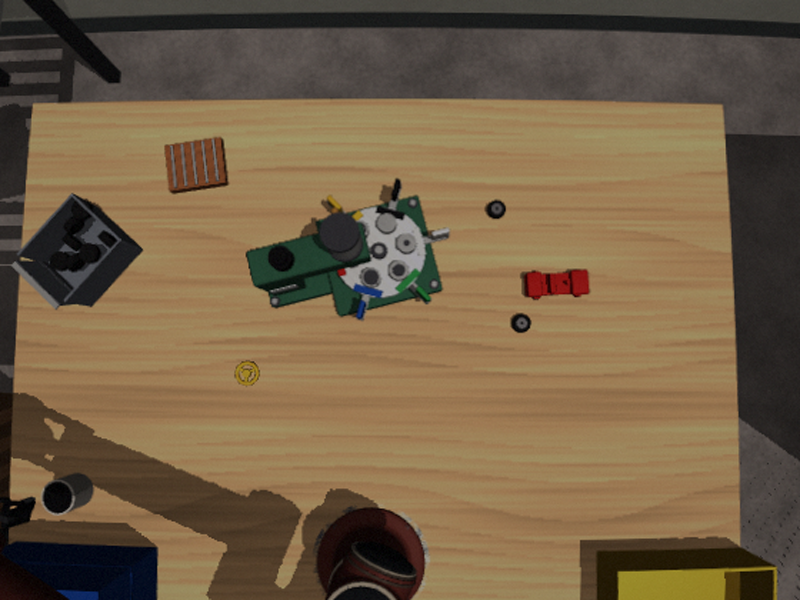

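View pics/scene0.png

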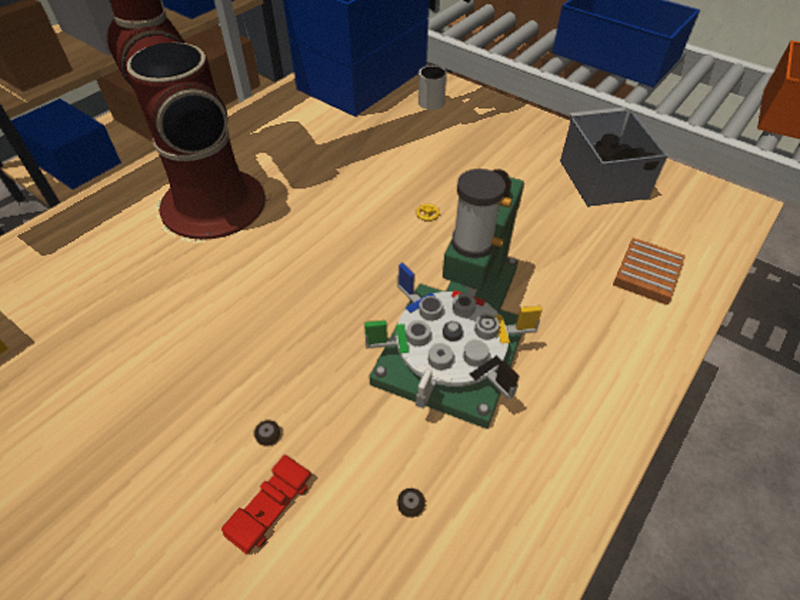

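The top view (800 px scale) shows red under the ram (mark near 342,272). Yellow is far-left at (333,203), white on the right at (440,235), green at (420,288) and blue at (362,302). So the turret must go one step anticlockwise. Next I'll enlarge to measure the axis and tabs.

```bash
python3 - <<'E'
from h import *
a=get_image("top");c=a[115:235,165:325]
cv2.imwrite("pics/top1.png",cv2.resize(c[:,:,::-1],(800,600),interpolation=cv2.INTER_CUBIC))
print(Ro.from_rotvec(ctrl.get_obs()["tool_rot"]).as_matrix().round(3))
E
```

```text
[[-0.964  0.267 -0.001]
 [ 0.267  0.964 -0.002]
 [ 0.    -0.002 -1.   ]]
```

View pics/top1.png

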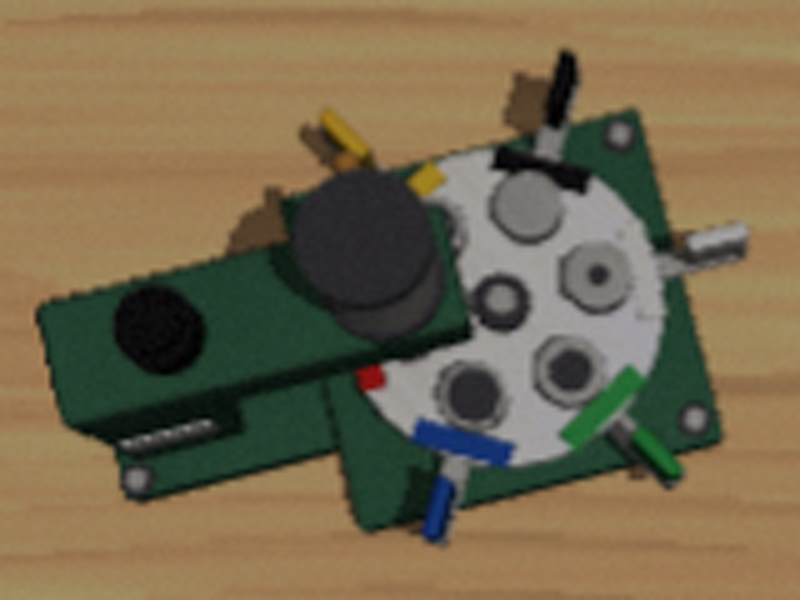

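The enlarged crop (5x, offset 165,115) shows die-top centres at white (597,274), black (528,205), green (570,370) and blue (473,393). Tab outer top ends are at white about (747,230), black (567,53), green (678,470) and blue (434,537). I'll fit the axis and yaw from these.

```bash
python3 - <<'E'
from h import *
from scipy.optimize import least_squares
# offsets from yellow, ccw deg
off=dict(white=240,black=300,green=180,blue=120)
D=dict(white=(597,274),black=(528,205),green=(570,370),blue=(473,393))
T=dict(white=(747,230),black=(567,53),green=(678,470),blue=(434,537))
P=[];O=[];r=[]
for S,z,rr in((D,.084,.055),(T,.112,.138)):
    for n,(u,v) in S.items():
        P.append(ray_z("top",(165+u/5-.4,115+v/5-.4),z)[:2]);O.append(np.radians(off[n]));r.append(rr)
P=np.array(P);O=np.array(O);r=np.array(r)
f=lambda p:(P-p[:2]-r[:,None]*np.c_[np.cos(p[2]+O),np.sin(p[2]+O)]).ravel()
s=least_squares(f,[.6,0,.5]);p=s.x
print("axis",p[:2],"yellow dir deg",np.degrees(p[2]),"press yaw",np.degrees(p[2])+60-90)
print((s.fun.reshape(-1,2)*1000).round(1))
for z in (.064,):print(ray_z("top",(165+502/5,115+300/5),.09))
for d in(-8,0,20,30,40,50):
  for R in(.121,):
    w=p[2]+np.radians(240+d);print(d,(p[:2]+R*np.array([np.cos(w),np.sin(w)])).round(4))
E
```

```text
axis [ 0.60936416 -0.01262041] yellow dir deg 44.90778478735751 press yaw 14.907784787357514
[[ 0.3  0.4]
 [-0.4 -0.4]
 [ 0.2  0.6]
 [ 1.5  0.2]
 [-1.9  0.5]
 [-2.6  0.1]
 [ 1.8  1.5]
 [ 1.  -2.8]]
[ 0.60699568 -0.01478775  0.09      ]
-8 [ 0.6239 -0.1327]
0 [ 0.6405 -0.1295]
20 [ 0.6786 -0.1118]
30 [ 0.6948 -0.0983]
40 [ 0.7084 -0.0822]
50 [ 0.7189 -0.0639]
```

```bash
python3 -m crank '[[0,0,0,0,0,-0.09,-1],[0,0,0,0,0,-0.09,-1],[0,0,0,0,0,-0.09,-1],[-20,-30,0,0,0,0,-1],[-20,-30,0,0,0,0,-1],[-20,-30,0,0,0,0,-1],[-20,-30,0,0,0,0,-1],[-20,-30,0,0,0,0,-1],[-20,-30,0,0,0,0,-1],[-20,-30,0,0,0,0,-1]]'
python3 -m crank '[[-8,-33,0,0,0,0,-1],[-8,-33,0,0,0,0,-1],[-8,-33,0,0,0,0,-1],[-8,-33,0,0,0,0,-1],[-8,-33,0,0,0,0,-1],[-8,-33,0,0,0,0,-1],[-8,-33,0,0,0,0,-1],[-8,-33,0,0,0,0,-1],[-8,-33,0,0,0,0,-1],[-8,-33,0,0,0,0,-1]]'
```

```text
t: 0.98
tool_pos: [0.3074, 0.3905, 0.231]
tool_rot: [-0.0, -3.141, 0.0]
contact_force: [1.0, 0.1, -0.5]
opening: 0.0004
grip_force: 0.0
t: 1.82
tool_pos: [0.3866, 0.0604, 0.2312]
tool_rot: [0.001, 3.141, 0.0]
contact_force: [1.1, 0.5, 1.0]
opening: -0.0003
grip_force: 0.0
```

```bash
python3 -m crank '[[-7,-34,0,0,0,0,-1],[-7,-34,0,0,0,0,-1],[-7,-34,0,0,0,0,-1],[-7,-34,0,0,0,0,-1],[-7,-34,0,0,0,0,-1],[-7,-34,0,0,0,0,-1],[-35,0,0,0,0,0,-1],[-35,0,0,0,0,0,-1],[-35,0,0,0,0,0,-1],[-35,0,0,0,0,0,-1]]'
python3 - <<'E'
from h import *
print(ctrl.get_obs()["tool_pos"])
i=get_image("top")[105:255,155:355]
cv2.imwrite("pics/top2.png",cv2.resize(i[:,:,::-1],(800,600),interpolation=cv2.INTER_CUBIC))
E
```

```text
t: 2.65
tool_pos: [0.5698, -0.1426, 0.2306]
tool_rot: [-0.003, -3.141, -0.0]
contact_force: [-0.5, 0.2, 1.0]
opening: 0.0001
grip_force: 0.0
[ 0.56983145 -0.14256628  0.23064073]
```

View pics/top2.png

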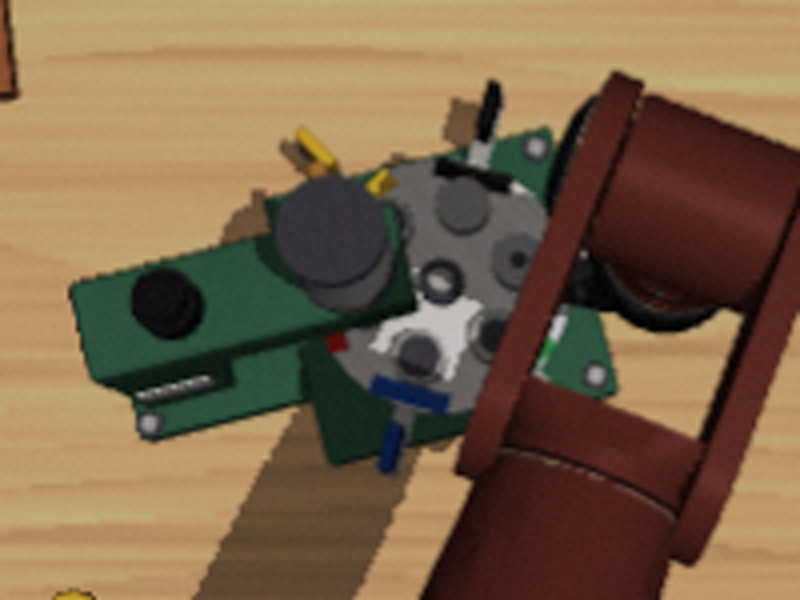

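The picture shows the turret unchanged (red still under the ram, blue tab at about (392,450), green by (555,340)). The forearm would come close to the head if I pushed white. I'll push the green tab instead, from its blue side, toward +x/−y.

```bash
python3 -m crank '[[20,19.6,0,0,0,0,-1],[20,19.6,0,0,0,0,-1],[20,19.6,0,0,0,0,-1],[20,19.6,0,0,0,0,-1],[0,0,0,0,0,0,-1],[0,0,20,0,0,0,-1],[0,0,20,0,0,0,-1],[0,0,20,0,0,0,-1],[0,0,15,0,0,0,-1],[0,0,0,0,0,0,-1]]'
python3 - <<'E'
from h import *
print(ctrl.get_obs()["tool_pos"])
i=get_image("scene")[140:320,220:460]
cv2.imwrite("pics/s1.png",cv2.resize(i[:,:,::-1],(800,600),interpolation=cv2.INTER_CUBIC))
E
```

```text
t: 3.53
tool_pos: [0.4863, -0.0632, 0.1521]
tool_rot: [-0.001, -3.135, -0.003]
contact_force: [-0.8, 0.1, 0.3]
opening: -0.0001
grip_force: 0.0
[ 0.48633069 -0.06323565  0.15212338]
```

View pics/s1.png

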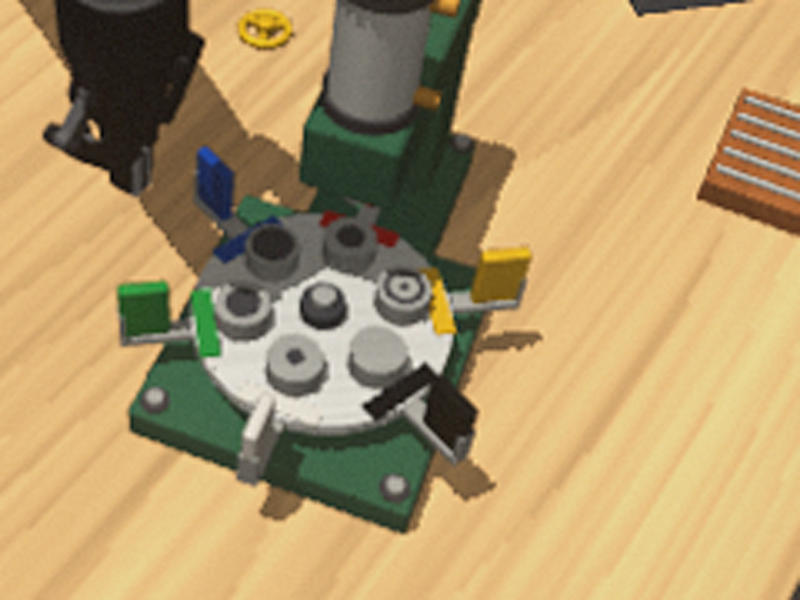

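The scene crop shows the closed fingertips at (130,185), above the gap between blue (215,185) and green (145,315), clear of both. Next: descend, then push slowly.

```bash
python3 -m crank '[[0,0,15,0,0,0,-1],[0,0,15,0,0,0,-1],[0,0,15,0,0,0,-1],[0,0,15,0,0,0,-1],[0,0,12,0,0,0,-1],[0,0,0,0,0,0,-1],[-4,-3.5,0,0,0,0,-1],[-4,-3.5,0,0,0,0,-1],[-4,-3.5,0,0,0,0,-1],[-3,-3,0,0,0,0,-1]]'
python3 -m crank '[[-2,-2,0,0,0,0,-1],[-2,-2,0,0,0,0,-1],[-1.7,-2,0,0,0,0,-1],[-1.7,-2,0,0,0,0,-1],[-1.7,-2,0,0,0,0,-1],[-1.7,-2,0,0,0,0,-1],[-1.7,-2,0,0,0,0,-1],[-1.7,-2,0,0,0,0,-1],[-1.7,-2,0,0,0,0,-1],[-1.7,-2,0,0,0,0,-1]]'
```

```text
t: 4.42
tool_pos: [0.5052, -0.078, 0.0857]
tool_rot: [0.002, 3.139, -0.001]
contact_force: [-0.2, 0.1, -0.6]
opening: -0.0003
grip_force: 0.0
t: 5.25
tool_pos: [0.5212, -0.0972, 0.084]
tool_rot: [-0.001, -3.141, -0.0]
contact_force: [-0.4, 2.4, -0.5]
opening: 0.0001
grip_force: 1.0
```

```bash
python3 -m crank '[[-1.8,-1.6,0,0,0,0,-1],[-1.8,-1.6,0,0,0,0,-1],[-1.8,-1.6,0,0,0,0,-1],[-1.8,-1.6,0,0,0,0,-1],[-1.8,-1.6,0,0,0,0,-1],[-1.8,-1.6,0,0,0,0,-1],[-1.8,-1.6,0,0,0,0,-1],[-1.8,-1.6,0,0,0,0,-1],[-1.8,-1.6,0,0,0,0,-1],[-1.8,-1.6,0,0,0,0,-1]]'
python3 -m crank '[[-2,-1.1,0,0,0,0,-1],[-2,-1.1,0,0,0,0,-1],[-2,-1.1,0,0,0,0,-1],[-2,-1.1,0,0,0,0,-1],[-2,-1.1,0,0,0,0,-1],[-2,-1.1,0,0,0,0,-1],[-2,-1.1,0,0,0,0,-1],[-2,-1.1,0,0,0,0,-1],[-2,-1.1,0,0,0,0,-1],[-2,-1.1,0,0,0,0,-1]]'
python3 -m crank '[[-2,-0.6,0,0,0,0,-1],[-2,-0.6,0,0,0,0,-1],[-2,-0.6,0,0,0,0,-1],[-2,-0.6,0,0,0,0,-1],[-2,-0.6,0,0,0,0,-1],[-2,-0.5,0,0,0,0,-1],[-2,-0.4,0,0,0,0,-1],[-2,-0.3,0,0,0,0,-1],[0,0,0,0,0,0,-1],[0,0,0,0,0,0,-1]]'
python3 - <<'E'
from h import *
i=get_image("scene")[140:320,220:460]
cv2.imwrite("pics/s2.png",cv2.resize(i[:,:,::-1],(800,600),interpolation=cv2.INTER_CUBIC))
E
```

```text
t: 6.08
tool_pos: [0.5394, -0.1135, 0.0843]
tool_rot: [0.001, 3.142, -0.0]
contact_force: [-0.5, 1.5, -0.2]
opening: 0.0002
grip_force: 0.7
t: 6.92
tool_pos: [0.5595, -0.1244, 0.0844]
tool_rot: [0.001, 3.141, -0.0]
contact_force: [-0.2, 0.5, -0.3]
opening: 0.0
grip_force: 0.3
t: 7.75
tool_pos: [0.5753, -0.1284, 0.0843]
tool_rot: [-0.001, -3.142, -0.0]
contact_force: [-0.1, -0.3, 0.4]
opening: 0.0
grip_force: 0.0
```

View pics/s2.png

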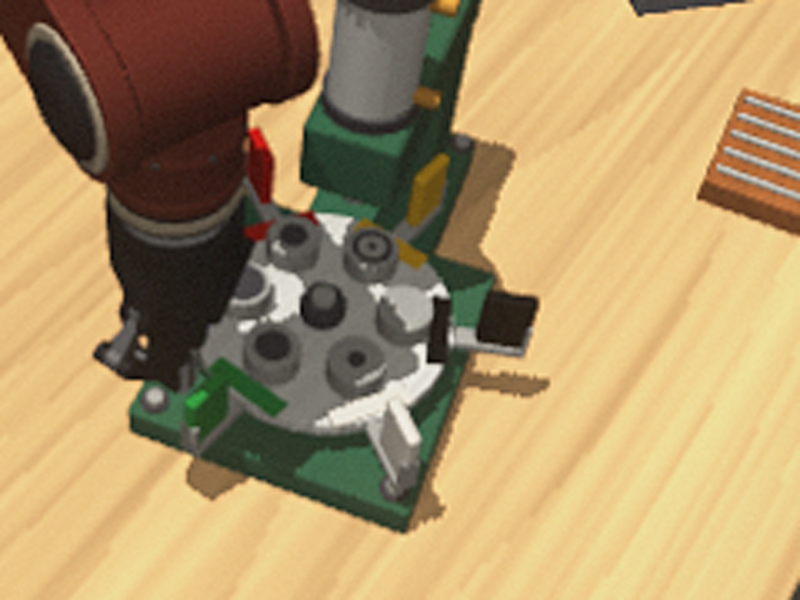

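The crop shows the turret part-way round: yellow tab at (428,190), green at (207,405) just ahead of the finger, and contact force zero. I'll hold and look again.

```bash
python3 -m crank '[[0,0,0,0,0,0,-1],[0,0,0,0,0,0,-1],[0,0,0,0,0,0,-1],[0,0,0,0,0,0,-1],[0,0,0,0,0,0,-1],[0,0,0,0,0,0,-1],[0,0,0,0,0,0,-1],[0,0,0,0,0,0,-1],[0,0,0,0,0,0,-1],[0,0,0,0,0,0,-1]]'
python3 - <<'E'
from h import *
i=get_image("scene")[140:320,220:460]
cv2.imwrite("pics/s3.png",cv2.resize(i[:,:,::-1],(800,600),interpolation=cv2.INTER_CUBIC))
E
```

```text
t: 8.63
tool_pos: [0.5752, -0.1284, 0.0843]
tool_rot: [0.001, 3.142, 0.0]
contact_force: [-0.7, -0.2, -0.1]
opening: -0.0001
grip_force: 0.0
```

View pics/s3.png

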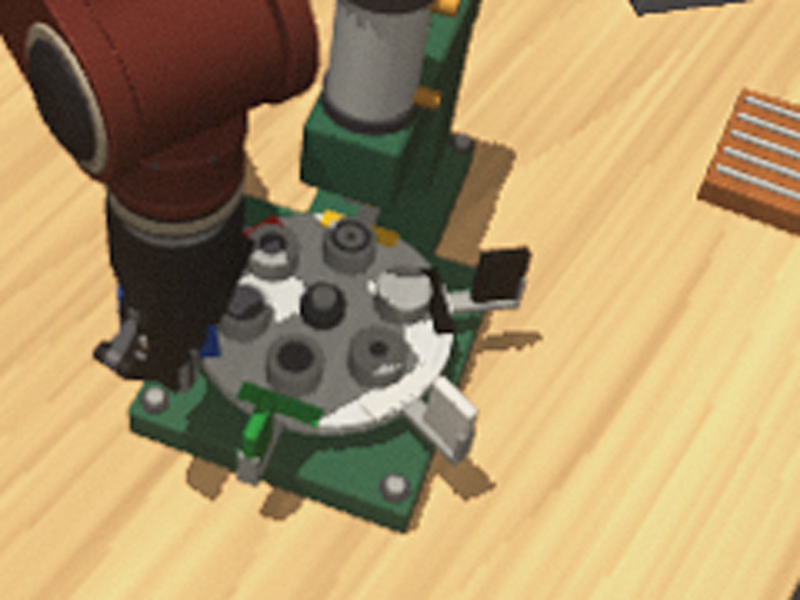

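Yellow is now under the ram: its marks are at (330,217)/(385,237), and black sits at (500,275), exactly where yellow stood at its click. I'll lift straight up and back off.

```bash
python3 -m crank '[[0,0,-10,0,0,0,-1],[0,0,-15,0,0,0,-1],[0,0,-20,0,0,0,-1],[0,0,-20,0,0,0,-1],[0,0,-20,0,0,0,-1],[0,0,-20,0,0,0,-1],[0,0,-20,0,0,0,-1],[0,0,-15,0,0,0,-1],[0,0,0,0,0,0,-1],[0,0,0,0,0,0,-1]]'
python3 -m crank '[[20,-10,0,0,0,0,-1],[20,-10,0,0,0,0,-1],[20,-10,0,0,0,0,-1],[20,-10,0,0,0,0,-1],[20,-10,0,0,0,0,-1],[20,-10,0,0,0,0,-1],[20,-10,0,0,0,0,-1],[0,0,0,0,0,0,-1],[0,0,0,0,0,0,-1],[0,0,0,0,0,0,-1]]'
python3 - <<'E'
from h import *
a=get_image("top");c=a[115:235,165:325]
cv2.imwrite("pics/top3.png",cv2.resize(c[:,:,::-1],(800,600),interpolation=cv2.INTER_CUBIC))
E
```

```text
t: 9.52
tool_pos: [0.5758, -0.1286, 0.2259]
tool_rot: [0.001, 3.139, -0.002]
contact_force: [-0.3, -0.4, 0.0]
opening: -0.0
grip_force: 0.0
t: 10.35
tool_pos: [0.435, -0.1979, 0.2233]
tool_rot: [-0.002, -3.141, -0.002]
contact_force: [0.5, -0.7, 0.5]
opening: -0.0001
grip_force: 0.0
```

View pics/top3.png

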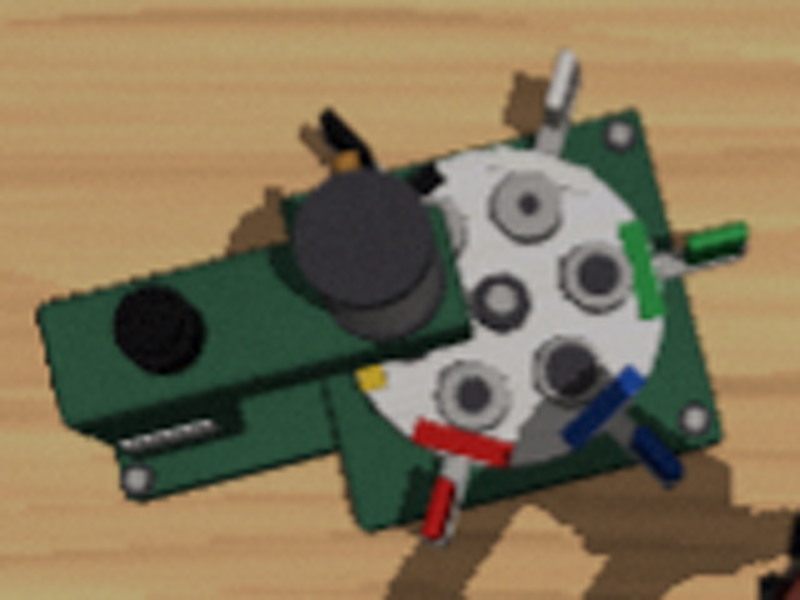

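The yellow mark (370,377) is now where red's was, and every tab sits exactly in a click position: green (747,230), white (567,53), red (434,537).

```bash
python3 -c "
from station import ctrl
print(ctrl.finish_job())"
```

```text
the job is handed in; nothing more can be done
None
```

The yellow station has clicked into place under the ram: I pushed only the green tab, slowly, one step anticlockwise, backed the arm clear, and handed the job in at about 10 s with the toy parts not touched.

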